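# Latch the edger wheel into its dressing cradle

## Robot

A 6-joint arm with a two-finger parallel gripper is mounted at the origin on a cart in front of the work surface, level with it; the furniture and walls round the work are solid. World frame = base frame: x ahead of the robot, y to its left, z up, the work surface at z = 0. Lengths are in m, angles in rad, forces in N, time in s.
With the tool pointing down it reaches from about 0.375 to 0.9 m from the base axis. Payload 3.1 kg.
Tool frame: the origin (TCP) lies midway between the tips of the shut fingers; the grasp point (between the pads) lies 19 mm behind it; z points along the fingers, y is the line along which they close (so a half turn about z gives the same grasp; the last joint's range is limited). The gripper opens to 87 mm and grips with 3 to 60 N. Pads are 19 mm wide; open, the fingers measure 117 mm over their backs; the gripper's body (75 mm by 190 mm) begins 51 mm behind the grasp point.
Start: joints at [1.135, 0.527, 1.433, -0, 1.181, -0.178], TCP at [0.159, 0.604, 0.223] pointing down, gripper open.
Joint ranges: [-3.08, 3.08], [-0.75, 2.2], [0.22, 2.44], [-1.43, 4.57], [0, 2.65], [-2.85, 2.85]. Speed limits (rad/s): [2.79, 2.79, 3.14, 3.14, 3.14, 3.14].

## Interface

Orientations are given as a unit quaternion [x, y, z, w].
In Python, from workcell import observe, snapshot, ticket gives the robot as it stands.
- The arm moves only by the tool drive_tool, never from a script. Its argument "motion" is a list of rows, each a list of 5 numbers: the shift along the tool's x, y, z scaled (see below), then the turn about the tool's z scaled (see below), then the closure, from 0 (fully open) to 1 (shut). A call has 1 to 12 rows; each row shifts and turns the commanded pose from where the row before left it, along the tool's axes as they then stand; what a row does not reach is not made up. The controller multiplies each number of a shift by 0.025 m and each number of a turn by 6 degrees. A row lasts 1/12 s, in which the tool goes at most 41.7 mm and 7.16 degrees, less where a joint would pass 70% of its speed; a pose out of reach is approached as far as the arm can. A call with a number of a shift or a turn outside -1 to 1 is refused whole. A call with a gripper value outside its range is refused whole. The fingers move at their own pace and stop on an object; the grip force is fixed at half the most. Time passes only in rows, so rows that do not move let the fingers close. It gives the time, the measured TCP pose, the force, the opening and the grip force at its end, in the units of the state.
- observe(): the state, without advancing time (a new reading comes with each control period).
- snapshot(name): name is "scene" or "side" or "wrist"; returns a dict with "img" (384x512x3 uint8, red, green, blue), "fx", "fy", "cx", "cy" (pixels), "view" (4x4, takes a point from world to camera coordinates). Camera axes: x right, y down, z forward; pixel columns grow to the right and rows downward; lengths in m; the calibration is good to about 2 mm. A picture is of the moment at which its call begins. There is no depth.
- ticket.sign_off(): hands the job in; it is judged then, once.
The state is a dict: "t": time; "joints": joint angles; "qvel": joint speeds; "joint_torque": joint torques, N m; "eef_pos": TCP position; "eef_rot": TCP orientation; "force": force on the tool from outside, world axes, zero at the start; "moment": the same for the moment, N m; "grip_width": finger opening in m; "grip_force": force on a finger pad.
Only numpy, scipy, OpenCV 4.12 (cv2) and the standard library are available. Lean on these libraries where they do the work, as an engineer would, in place of code of your own. Each camera call takes 0.05 s, during which the arm holds its last target. There are 200 camera calls.

## Task

Clamp the spare grinding wheel in its cradle, ready for dressing: hook the wire bail of the toggle latch behind the keeper hook on the sliding yoke while the lever is still up, then press the lever down past centre until it rests firmly on its stop screw, and let go. Feel for the stop and do not force the lever or push hard on the yoke, and leave the things beside the cradle where they lie.

Things in the scene. Friction and masses are not known exactly. Their poses are not given: they have to be found in the camera images.
- clamp_base: Bare aluminium cradle plate, 345 x 116 x 6 mm, bolted down. Origin: on the worktop, directly below the lever pivot. Its +x is the pull direction (from the keeper to the lever), +z up, y across. In this frame the lever pivot axis runs along y at x 0, z 42; the plate reaches from x -218 to +128; nothing is higher than 54 mm but the latch itself.
- latch_lever (a joint): Lever angle above level, rad: 0 = handle level towards +x of clamp_base, 1.57 upright, 1.75 end of travel. The pivot is stiff (0.15 N m): the lever stays where it is left. With the bail hooked the grip takes 3 to 8 N until past centre at about 0.23 rad; a stop screw ends the travel somewhere from 0.02 to 0.13 rad, set differently each time and not measured: feel for it and press against it.
- latch_handle: The lever's handle: steel strap 18 wide, 8 thick, with a black grip 22 wide, 11 thick from 82 to 114 mm from the pivot. Origin on the pivot axis (x 0, z 42 mm of clamp_base), x along the handle away from the pivot, z out of the face to be pressed (up once the lever lies down), y across.
- handle_end (a point): Point on the handle's mid-line in its black grip, 110 mm from the pivot, 4 mm before the end.
- bail: Wire bail: a U of 6 mm round wire, 40 mm wide outside. Origin on its pins, which ride on the lever 34 mm from the lever pivot, 0.227 rad below the handle's line; legs run 89 mm along its own -x to the cross bar. Turns about y; friction holds it at any tilt, and lets it swing with the lever unless it is caught under the nose. Pulled to -x of clamp_base it swings the lever up (5 to 8 N).
- bail_bar (a point): Centre of the bail's cross bar (axis of the wire), the end that is hooked. The bail can be gripped here across its 40 mm width, a finger outside each leg.
- yoke: Dark steel sliding yoke (frame round the wheel) that carries the jaw behind the wheel and the keeper hook in front; it slides freely along x of clamp_base by up to 14 mm and is drawn to +x until the wheel is held against the fixed V-block. Its jaw pad is sprung, 6.5 N/mm; closing the latch presses it in by about 6 mm. Axes as clamp_base.
- keeper_seat (a point): Axis of the cross bar when hooked, 42 mm above the worktop, moves with the yoke; axes as clamp_base. The keeper, 22 mm wide: post face 3 mm to +x of this point; nose above reaching 3 mm to -x, underside 6 and top 12 mm above it; ledge 4 mm below reaching 19 mm to -x. The bar passes over the nose, down behind it to the ledge, then is drawn to +x under the nose.
- stop_bracket: Steel block 24 x 24 x 16 mm at x 70 of clamp_base under the handle; it carries the rubber-tipped stop screw whose height differs each time.
- wheel: Spare grinding wheel, a pale stepped disc 66 mm across, 22 mm high, lying flat and loose between jaw and V-block. Origin at the centre of its underside.
- dress_stick_b: Bystander: brown dressing stick, 22 x 70 x 13 mm, lying beside the cradle.
- brush: Bystander: grey scrubbing brush with a bow handle, 30 x 85 x 55 mm.
- blank_c: Bystander: clear round lens blank, 65 mm across, 10 mm high.
There are look-alikes about, which are no part of the job. Leave any blue or purple look-alike of the wheel alone.

How it is judged:
By the outcome, as a careful person would: the job done as asked, in the order asked, and still so for the second after the job is handed in, with the robot touching nothing.
It also fails if it takes over 72 s, if anything falls off the work surface, if the arm or the gripper's body presses on something with over 40 N, if the wrist force passes 120 N, or if a joint passes its speed limit or range.

## Working session

There is one attempt and no reset: what is moved stays moved. The work goes in short steps, Python scripts to look and compute and a tool call to move; the robot and the scene stay as the last step left them, time stands still between calls to the robot, and variables do not carry over. Pictures are saved under pics/ and viewed, at most 10 in all, crops included, and the job is handed in when it is done.

Besides the shell and the picture viewer there is one more tool, called after "Request:" as name(argument=value, ...) on one line, values as JSON. drive_tool: Moves the arm, as the interface text tells. Its arguments: {"type":"object","properties":{"motion":{"type":"array","items":{"type":"array","items":{"type":"number"}}}},"required":["motion"]}

```bash
mkdir -p pics; ls; cat > h.py <<'E'
from workcell import observe, snapshot, ticket
import numpy as np, cv2
def snap(n,f=None):
    s=snapshot(n); 
    if f: cv2.imwrite(f,cv2.cvtColor(s['img'],cv2.COLOR_RGB2BGR))
    return s
def ray(s,u,v):
    V=np.array(s['view']); R=V[:3,:3]; c=-R.T@V[:3,3]
    return c,R.T@np.array([(u-s['cx'])/s['fx'],(v-s['cy'])/s['fy'],1])
def atz(s,u,v,z):
    c,d=ray(s,u,v); return c+d*(z-c[2])/d[2]
def proj(s,p):
    V=np.array(s['view']); q=V[:3,:3]@np.array(p)+V[:3,3]
    return np.array([s['fx']*q[0]/q[2]+s['cx'],s['fy']*q[1]/q[2]+s['cy']])
def tri(obs):
    A=np.zeros((3,3));b=np.zeros(3)
    for s,u,v in obs:
        c,d=ray(s,u,v);d=d/np.linalg.norm(d);M=np.eye(3)-np.outer(d,d);A+=M;b+=M@c
    return np.linalg.solve(A,b)
E
python3 - <<'E'
from h import *
ims=[]
for n in ['scene','side']:
    s=snap(n); ims.append(s['img']); print(n,s['fx'],s['cx'],s['cy'],np.round(s['view'],3).tolist())
    cv2.imwrite(f'pics/{n}0.png',cv2.cvtColor(s['img'],cv2.COLOR_RGB2BGR))
print(observe())
E
```

```text
pics
scene 385.43036350443765 259.64787727419963 195.7053703505309 [[0.522, -0.853, 0.009, -0.438], [-0.536, -0.336, -0.775, 0.314], [0.664, 0.4, -0.632, 0.566], [0.0, 0.0, 0.0, 1.0]]
side 430.2482215756629 257.43517253697775 191.30726717368975 [[-0.8, -0.6, -0.007, 0.374], [-0.387, 0.526, -0.757, 0.363], [0.458, -0.603, -0.653, 0.625], [0.0, 0.0, 0.0, 1.0]]
{'t': 0.1, 'joints': array([ 1.13551385e+00,  5.28354382e-01,  1.43372657e+00, -7.14629351e-06,
        1.18141832e+00, -1.78505540e-01]), 'qvel': array([-0.00049917, -0.00174921, -0.00217496, -0.00184576,  0.00097405,
        0.00095212]), 'joint_torque': array([-2.86263330e-04, -4.40984881e+01, -1.77152199e+01,  6.34371140e-02,
        5.33203140e-02, -4.21264781e-05]), 'eef_pos': array([0.15843122, 0.6039266 , 0.2216962 ]), 'eef_rot': array([ 1.28034635e-01,  9.91769239e-01, -9.09764701e-04, -2.84843730e-04]), 'force': array([-0.22020742,  0.49266905, -0.60542341]), 'moment': array([ 0.00344199, -0.08831117, -0.00717326]), 'grip_force': 0.0, 'grip_width': 0.08684552617503917}
```

View pics/scene0.png

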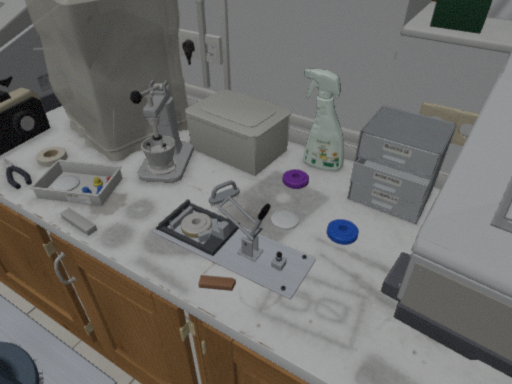

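View pics/side0.png

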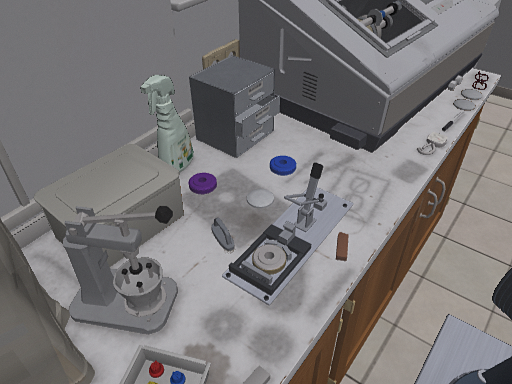

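The plate is at scene (236,245) and side (290,250). The black grip is at scene (263,212) and side (315,172). Possible confusions:
- For the lever: the press lever with a black knob, scene (136,97).
- For the bail: the brush's bow handle, scene (224,190) and side (222,234).
- For the wheel: the purple disc (295,179), the blue disc (342,231) and the clear blank (285,218).

The pale wheel at scene (196,225) is the one in the yoke. I'll check that with a close crop.

```bash
python3 - <<'E'
import cv2,numpy as np
a=cv2.imread('pics/scene0.png')[175:300,150:320]; b=cv2.imread('pics/side0.png')[155:305,215:360]
a=cv2.resize(a,(400*17//16,int(125*2.5)),interpolation=3)
a=cv2.resize(cv2.imread('pics/scene0.png')[175:300,150:320],None,fx=4,fy=4,interpolation=2)
b=cv2.resize(b,None,fx=4,fy=4,interpolation=2)
cv2.imwrite('pics/c1.png',a);cv2.imwrite('pics/c2.png',b)
E
```

```text
(no output)
```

View pics/c1.png

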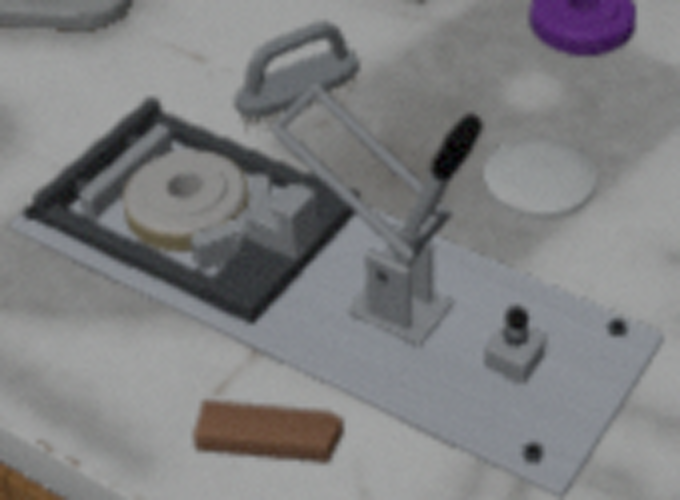

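View pics/c2.png

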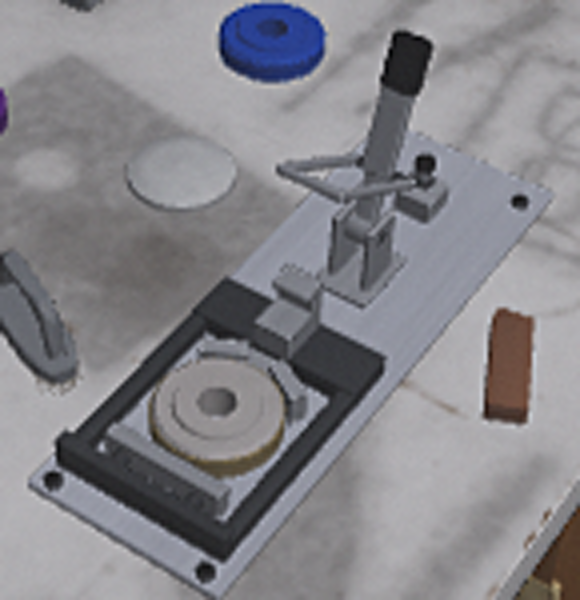

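The crops show the pale wheel in the dark yoke, the keeper block and the lever up, with the bail raised from it towards the yoke. The bail bar is at scene crop (298,107) and side crop (313,180 to 283,168). Next I'll compute the poses.

```bash
cat > fr.py <<'E'
from h import *
E
python3 - <<'E'
from h import *
from scipy.optimize import least_squares
s=snap('scene');d=snap('side')
S=lambda u,v:(s,150+u/4,175+v/4); D=lambda u,v:(d,215+u/4,155+v/4)
A=[(S(663,338),(.128,.058,.006)),(S(562,492),(.128,-.058,.006)),(S(15,222),(-.218,-.058,.006)),
   (D(28,485),(-.218,.058,.006)),(D(219,598),(-.218,-.058,.006)),(D(552,190),(.128,-.058,.006))]
def T(p,q):
    c,n=np.cos(p[2]),np.sin(p[2]); return np.array([p[0]+c*q[0]-n*q[1],p[1]+n*q[0]+c*q[1],q[2]])
best=None
for a0 in np.arange(-3,3.2,1):
    r=least_squares(lambda p:np.concatenate([proj(o[0],T(p,q))-o[1:] for o,q in A]),[.3,.5,a0])
    if best is None or r.cost<best.cost: best=r
p=best.x; print('frame',p,np.degrees(p[2]),best.cost,best.fun.round(1))
# lever, bail
def inv(w):
    c,n=np.cos(p[2]),np.sin(p[2]); x,y=w[0]-p[0],w[1]-p[1]; return np.array([c*x+n*y,-n*x+c*y,w[2]])
t=tri([S(466,125),D(410,40)]); print('grip top',inv(t))
# bail bar corners: scene (275,127),(318,92) ; side: (282,168) far... 
for n,a,b in [('barL',S(275,127),D(345,194)),('barR',S(318,92),D(282,168))]:
    w=tri([a,b]); print(n,w,inv(w),proj(s,w)-a[1:],proj(d,w)-b[1:])
# keeper top: side corners
for n,z,uv in [('nose',.054,(275,270)),('nose2',.054,(303,285)),('post+x',.054,(322,275)),('post+x2',.054,(292,262))]:
    print(n,inv(atz(d,*D(*uv)[1:],z)))
for n,z,uv in [('a',.054,(268,218)),('b',.054,(303,190))]:
    print('S',n,inv(atz(s,*S(*uv)[1:],z)))
# fits of lever angle: predicted pixels
for th in (1.57,1.4,1.2,1.0):
    q=T(p,(.114*np.cos(th),0,.042+.114*np.sin(th))); u=proj(s,q);v=proj(d,q); print(th,(u-[150,175])*4,(v-[215,155])*4)
E
```

```text
frame [ 0.48079747 -0.19238996 -1.55975582] -89.3674253138827 8.091076214515374 [ 0.6 -1.8 -0.   0.1 -2.7 -0.4 -0.3 -1.7  0.1 -0.6  1.4 -0.3]
grip top [0.03765551 0.00292037 0.14494467]
barL [ 0.46231697 -0.13654706  0.11719788] [-0.05604353 -0.01786285  0.11719788] [-0.11386073  0.16467861] [-0.10670574 -0.16621012]
barR [ 0.49891459 -0.13655865  0.11420971] [-0.0556279   0.01873242  0.11420971] [ 0.07253192 -0.10994388] [0.06823502 0.11255554]
nose [-0.06606147  0.01377443  0.054     ]
nose2 [-0.06672396 -0.00388524  0.054     ]
post+x [-0.05490738 -0.00790737  0.054     ]
post+x2 [-0.0559785   0.00985745  0.054     ]
S a [-0.06355727 -0.01937484  0.054     ]
S b [-0.06020908  0.00704919  0.054     ]
1.57 [391.86423836  83.86035662] [378.18058365  60.25762953]
1.4 [427.69554162 100.63424907] [397.62886798  43.81353718]
1.2 [469.06001552 127.13529031] [418.34819785  32.21998359]
1.0 [507.43461308 159.71543969] [435.96453414  29.04354291]
```

Request:
drive_tool(motion=[[0, 0, 0, 1, 0], [0, 0, 0, 1, 0], [0, 0, 0, 1, 0], [0, 0, 0, 1, 0], [0, 0, 0, 1, 0], [0, 0, 0, 1, 0], [0, 0, 0, 1, 0], [0, 0, 0, 1, 0], [0, 0, 0, 1, 0], [0, 0, 0, 1, 0], [0, 0, 0, 1, 0], [0, 0, 0, 1, 0]])

```text
t: 1.2
eef_pos: [0.1586, 0.6043, 0.2223]
eef_rot: [0.688, 0.725, -0.0, 0.0]
force: [0.2, -0.6, -1.0]
grip_width: 0.087
grip_force: 0.0
```

```bash
cat > fr.py <<'E'
from h import *
P=np.array([.4808,-.1924]); A=-1.55976
def inv(w):
    c,n=np.cos(A),np.sin(A); x,y=w[0]-P[0],w[1]-P[1]; return np.array([c*x+n*y,-n*x+c*y,w[2]])
def fwd(q):
    c,n=np.cos(A),np.sin(A); return np.array([P[0]+c*q[0]-n*q[1],P[1]+n*q[0]+c*q[1],q[2]])
def tool(target):  # clamp-frame TCP target -> tool-axis shifts in units, turn in units
    from scipy.spatial.transform import Rotation as Ro
    o=observe(); R=Ro.from_quat(o['eef_rot']).as_matrix()
    d=R.T@(fwd(target)-o['eef_pos'])/.025
    y=R[:,1]; h=np.degrees(np.arctan2(y[1],y[0])-(A+np.pi/2))
    print('t',round(o['t'],2),'tcp(clamp)',inv(o['eef_pos']).round(4),'units',d.round(2),'turn',round(h/6,2),'F',o['force'].round(1),'w',round(o['grip_width'],4),round(o['grip_force'],1))
E
python3 - <<'E'
from fr import *
tool((-.056,0,.2))
s=snap('scene');print('press base',atz(s,165,178,0),'brush',inv(atz(s,224,195,.03)),'bin top',atz(s,235,130,.09), 'press knob', tri([(s,136,97),(snap('side'),164,215)]))
E
```

```text
t 1.2 tcp(clamp) [-0.8002 -0.3134  0.2223] units [-30.26  11.3    0.9 ] turn 0.39 F [ 0.2 -0.6 -1. ] w 0.087 0.0
press base [0.58745328 0.13694722 0.        ] brush [-0.13334078  0.10335503  0.03      ] bin top [0.76396529 0.03201805 0.09      ] press knob [0.54108494 0.12911495 0.24662395]
```

Request:
drive_tool(motion=[[-1, 0.37, 0, 0.39, 0], [-1, 0.37, 0, 0, 0], [-1, 0.37, 0, 0, 0], [-1, 0.37, 0, 0, 0], [-1, 0.37, 0, 0, 0], [-1, 0.37, 0, 0, 0], [-1, 0.37, 0, 0, 0], [-1, 0.37, 0, 0, 0], [-1, 0.37, 0, 0, 0], [-1, 0.37, 0, 0, 0], [-1, 0.37, 0, 0, 0], [-1, 0.37, 0, 0, 0]])

```text
t: 2.3
eef_pos: [0.2759, 0.3056, 0.2227]
eef_rot: [0.7, 0.714, 0.0, 0.0]
force: [1.5, 0.1, 0.4]
grip_width: 0.0875
grip_force: 0.0
```

Request:
drive_tool(motion=[[-1, 0.37, 0, 0, 0], [-1, 0.37, 0, 0, 0], [-1, 0.37, 0, 0, 0], [-1, 0.37, 0, 0, 0], [-1, 0.37, 0, 0, 0], [-1, 0.37, 0, 0, 0], [-1, 0.37, 0, 0, 0], [-1, 0.37, 0, 0, 0], [-1, 0.37, 0, 0, 0], [-1, 0.37, 0, 0, 0], [-1, 0.37, 0, 0, 0], [-1, 0.37, 0, 0, 0]])

```text
t: 3.3
eef_pos: [0.3919, 0.0073, 0.2227]
eef_rot: [0.7, 0.714, 0.0, 0.0]
force: [-0.1, 1.0, 0.8]
grip_width: 0.0873
grip_force: 0.0
```

```bash
python3 - <<'E'
from fr import *
tool((-.056,0,.2))
E
```

```text
t 3.3 tcp(clamp) [-0.2007 -0.0866  0.2227] units [-5.82  3.42  0.91] turn 0.08 F [-0.1  1.   0.8] w 0.0873 0.0
```

Request:
drive_tool(motion=[[-0.9, 0.57, 0, 0.08, 0], [-0.9, 0.57, 0, 0, 0], [-0.9, 0.57, 0, 0, 0], [-0.9, 0.57, 0, 0, 0], [-0.9, 0.57, 0, 0, 0], [-0.9, 0.57, 0, 0, 0], [0, 0, 0, 0, 0], [0, 0, 0, 0, 0]])

```text
t: 3.97
eef_pos: [0.4789, -0.1266, 0.2224]
eef_rot: [0.704, 0.71, 0.0, 0.0]
force: [-0.9, 0.9, -0.8]
grip_width: 0.087
grip_force: 0.0
```

```bash
python3 - <<'E'
from fr import *
tool((-.056,0,.108))
s=snap('wrist'); cv2.imwrite('pics/w1.png',cv2.resize(cv2.cvtColor(s['img'],cv2.COLOR_RGB2BGR),(768,576)))
E
```

```text
t 3.97 tcp(clamp) [-0.0658 -0.0012  0.2224] units [-0.39  0.05  4.58] turn -0.02 F [-0.9  0.9 -0.8] w 0.087 0.0
```

View pics/w1.png

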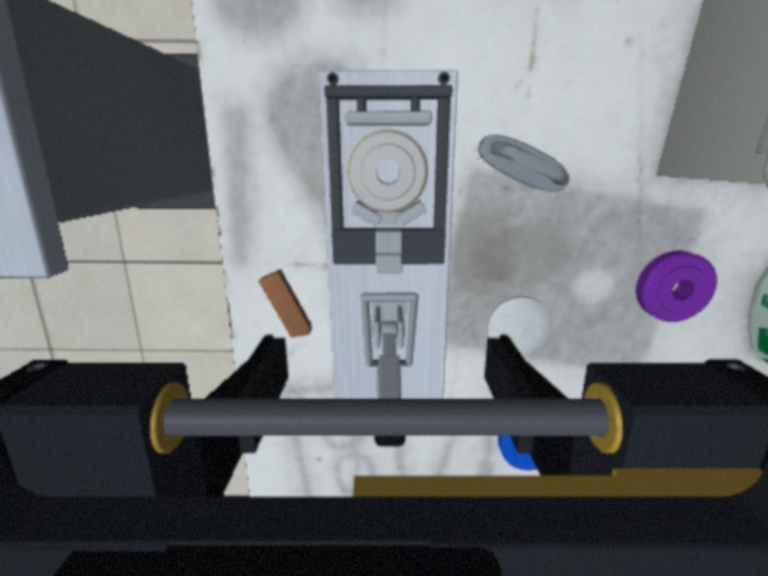

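The wrist view shows the bail bar at (390,297), the keeper block at (389,230–272) with the brighter nose and post at rows 252–272, and the handle below. The finger tips sit at columns 280 and 495, either side of the latch. Next I'll check the frame against this view.

```bash
python3 - <<'E'
from fr import *
s=snap('wrist')
def W(q): return (proj(s,fwd(q))*1.5).round(1)
for n,q in dict(bar=(-.0558,0,.1157),c1=(-.218,.058,.006),c2=(-.218,-.058,.006),nosetip=(-.066,0,.054),tip60=(-.06,0,.054),tip70=(-.07,0,.054),px=(-.055,0,.054),stop=(.07,0,.03),ledge=(-.082,0,.038),tcp=(-.0658,0,.2224)).items(): print(n,W(q))
print('cam',s['view'].round(3).tolist())
g=cv2.cvtColor(s['img'],cv2.COLOR_RGB2GRAY)[:,255:264].mean(1); print([(i*1.5,int(g[i])) for i in range(140,205)])
print(inv(atz(s,388/1.5,297/1.5,.1157)))
E
```

```text
bar [390.5 301.1]
c1 [459.9  71.2]
c2 [319.5  71.6]
nosetip [389.9 264.3]
tip60 [389.9 271.3]
tip70 [389.9 259.6]
px [389.9 277.1]
stop [389.5 392. ]
ledge [389.8 241.4]
tcp [392.8 362.1]
cam [[1.0, 0.009, -0.002, -0.475], [0.009, -0.952, 0.305, -0.16], [0.001, -0.305, -0.952, 0.353], [0.0, 0.0, 0.0, 1.0]]
[(210.0, 160), (211.5, 138), (213.0, 135), (214.5, 148), (216.0, 156), (217.5, 156), (219.0, 156), (220.5, 156), (222.0, 158), (223.5, 156), (225.0, 156), (226.5, 164), (228.0, 143), (229.5, 84), (231.0, 79), (232.5, 102), (234.0, 134), (235.5, 152), (237.0, 151), (238.5, 153), (240.0, 153), (241.5, 153), (243.0, 153), (244.5, 152), (246.0, 152), (247.5, 152), (249.0, 152), (250.5, 152), (252.0, 151), (253.5, 141), (255.0, 125), (256.5, 131), (258.0, 148), (259.5, 155), (261.0, 155), (262.5, 155), (264.0, 158), (265.5, 158), (267.0, 159), (268.5, 158), (270.0, 156), (271.5, 154), (273.0, 156), (274.5, 169), (276.0, 183), (277.5, 185), (279.0, 184), (280.5, 184), (282.0, 184), (283.5, 184), (285.0, 184), (286.5, 184), (288.0, 184), (289.5, 185), (291.0, 184), (292.5, 182), (294.0, 155), (295.5, 122), (297.0, 139), (298.5, 152), (300.0, 148), (301.5, 139), (303.0, 142), (304.5, 155), (306.0, 156)]
[-0.05883517 -0.00175691  0.1157    ]
```

Request:
drive_tool(motion=[[-0.35, 0, 0.5, 0, 0], [0, 0, 0.8, 0, 0], [0, 0, 0.8, 0, 0], [0, 0, 0.8, 0, 0], [0, 0, 0.8, 0, 0], [0, 0, 0.8, 0, 0], [0, 0, 0.1, 0, 0.3], [0, 0, 0, 0, 0.45], [0, 0, 0, 0, 0.45]])

```text
t: 4.82
eef_pos: [0.4785, -0.1337, 0.1082]
eef_rot: [0.704, 0.71, 0.0, 0.0]
force: [0.2, 0.2, 0.3]
grip_width: 0.0743
grip_force: 0.0
```

```bash
python3 - <<'E'
from fr import *
tool((-.0655,0,.092))
a=snap('scene')['img'][165:285,150:320]; b=snap('side')['img'][155:275,250:390]
f=lambda i:cv2.resize(cv2.cvtColor(i,cv2.COLOR_RGB2BGR),(400,300*1),interpolation=2)
w=snap('wrist')['img'][110:300,150:370]
cv2.imwrite('pics/m1.png',np.hstack([f(a),f(b)]))
E
```

```text
t 4.82 tcp(clamp) [-0.0587 -0.0017  0.1082] units [0.27 0.07 0.65] turn -0.02 F [0.2 0.2 0.3] w 0.0743 0.0
```

View pics/m1.png

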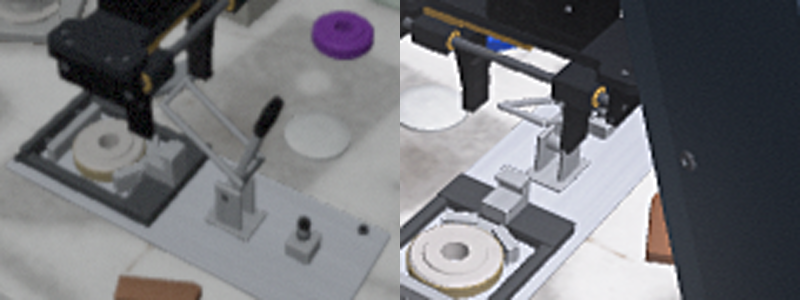

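The bar at (175,90) lies between the two fingers, so I can close.

Request:
drive_tool(motion=[[0, 0.04, 0, 0, 1], [0, 0, 0, 0, 1], [0, 0, 0, 0, 1], [0, 0, 0, 0, 1], [0, 0, 0, 0, 1], [0, 0, 0, 0, 1]])

```text
t: 5.47
eef_pos: [0.4809, -0.1345, 0.108]
eef_rot: [0.704, 0.71, 0.001, 0.001]
force: [3.8, 2.6, 1.9]
grip_width: 0.0386
grip_force: 30.0
```

```bash
python3 - <<'E'
from fr import *
tool((-.0665,0,.092))
E
```

```text
t 5.47 tcp(clamp) [-0.0579  0.0007  0.108 ] units [ 0.34 -0.03  0.64] turn -0.03 F [3.8 2.6 1.9] w 0.0386 30.0
```

Request:
drive_tool(motion=[[0.08, 0.04, 0.16, 0, 1], [0.09, 0, 0.16, 0, 1], [0.07, 0, 0.16, 0, 1], [0.06, 0, 0.16, 0, 1], [0.06, 0, 0.2, 0, 1], [0.05, 0, 0.2, 0, 1], [0.04, 0, 0.2, 0, 1], [0.02, 0, 0.2, 0, 1], [0.01, 0, 0.16, 0, 1], [0.01, 0, 0.16, 0, 1]])

```text
t: 6.3
eef_pos: [0.4807, -0.1218, 0.0628]
eef_rot: [0.704, 0.71, 0.0, 0.0]
force: [4.3, 2.5, 1.3]
grip_width: 0.0382
grip_force: 30.0
```

```bash
python3 - <<'E'
from fr import *
tool((-.078,0,.06))
s=snap('wrist'); cv2.imwrite('pics/w2.png',cv2.resize(cv2.cvtColor(s['img'],cv2.COLOR_RGB2BGR)[90:300,150:370],None,fx=2.7,fy=2.7,interpolation=2))
E
```

```text
t 6.3 tcp(clamp) [-0.0705  0.0007  0.0628] units [ 0.3  -0.03  0.11] turn -0.03 F [4.3 2.5 1.3] w 0.0382 30.0
```

View pics/w2.png

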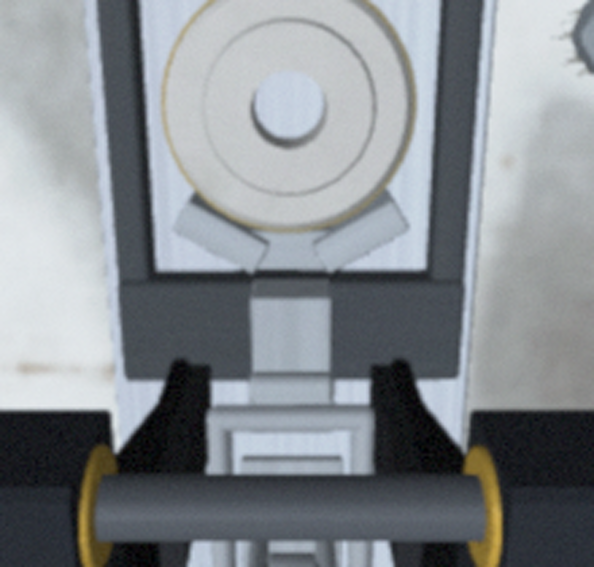

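The view shows the bar at row 419, the nose's -x edge at row 375 and the ledge end at row 297. The nose's far edge is under the bar. I'll convert these.

```bash
python3 - <<'E'
from fr import *
s=snap('wrist')
f=lambda r,z,c=291: inv(atz(s,150+c/2.7,90+r/2.7,z)).round(4)
print('bar',f(419,.0708),'nose tip',f(377,.054),f(373,.054),'ledge end',f(297,.038),'front frame +x edge',f(380,.02))
print('tip rows',(proj(s,fwd((-.0705,.02,.0628)))-[150,90])*2.7)
E
```

```text
bar [-0.0712  0.0002  0.0708] nose tip [-0.0737  0.0002  0.054 ] [-0.0749  0.0002  0.054 ] ledge end [-0.0894  0.0003  0.038 ] front frame +x edge [-0.0563  0.0002  0.02  ]
tip rows [372.90704559 404.97929916]
```

Request:
drive_tool(motion=[[0.07, 0, 0, 0, 1], [0.07, 0, 0, 0, 1], [0.07, 0, 0, 0, 1], [0.07, 0, 0, 0, 1], [0.07, 0, 0, 0, 1], [0, 0, 0, 0, 1]])

```text
t: 6.9
eef_pos: [0.4809, -0.1154, 0.0634]
eef_rot: [0.704, 0.711, -0.001, 0.002]
force: [0.9, -5.2, 0.3]
grip_width: 0.0381
grip_force: 30.0
```

```bash
python3 - <<'E'
from fr import *
tool((-.079,0,.034))
s=snap('wrist');g=cv2.cvtColor(s['img'],cv2.COLOR_RGB2GRAY)[:,255:262].mean(1); print([(i,int(g[i])) for i in range(196,262)])
for n,q in dict(nose=(-.0734,0,.054),ledge=(-.0894,0,.038),bar=(-.079,0,.0705),barm=(-.082,0,.0705),barp=(-.076,0,.0705)).items(): print(n,proj(s,fwd(q)).round(1))
E
```

```text
t 6.9 tcp(clamp) [-0.077   0.0009  0.0634] units [ 0.08 -0.04  1.18] turn -0.01 F [ 0.9 -5.2  0.3] w 0.0381 30.0
[(196, 151), (197, 99), (198, 48), (199, 41), (200, 61), (201, 79), (202, 86), (203, 88), (204, 88), (205, 88), (206, 88), (207, 97), (208, 131), (209, 161), (210, 171), (211, 172), (212, 171), (213, 171), (214, 170), (215, 172), (216, 172), (217, 170), (218, 172), (219, 171), (220, 170), (221, 171), (222, 170), (223, 170), (224, 170), (225, 170), (226, 170), (227, 171), (228, 169), (229, 170), (230, 170), (231, 170), (232, 170), (233, 169), (234, 156), (235, 122), (236, 103), (237, 120), (238, 139), (239, 144), (240, 122), (241, 108), (242, 122), (243, 139), (244, 156), (245, 168), (246, 170), (247, 168), (248, 161), (249, 155), (250, 166), (251, 179), (252, 177), (253, 175), (254, 173), (255, 172), (256, 172), (257, 178), (258, 191), (259, 203), (260, 204), (261, 204)]
nose [257.1 237.9]
ledge [257.1 207.8]
bar [257.1 242.2]
barm [257.1 237.9]
barp [257.1 246.5]
```

Request:
drive_tool(motion=[[0.08, 0, 0, 0, 1], [0.08, 0, 0.1, 0, 1], [0.02, 0, 0.15, 0, 1], [0, 0, 0.15, 0, 1], [0, 0, 0.15, 0, 1], [0, 0, 0, 0, 1]])

```text
t: 7.45
eef_pos: [0.4807, -0.1095, 0.0492]
eef_rot: [0.704, 0.71, -0.0, 0.001]
force: [2.2, -5.1, 0.6]
grip_width: 0.0382
grip_force: 30.0
```

```bash
python3 - <<'E'
from fr import *
tool((-.079,0,.035))
E
```

```text
t 7.45 tcp(clamp) [-0.0829  0.0009  0.0492] units [-0.15 -0.03  0.57] turn -0.03 F [ 2.2 -5.1  0.6] w 0.0382 30.0
```

Request:
drive_tool(motion=[[-0.05, 0, 0.12, 0, 1], [-0.04, 0, 0.12, 0, 1], [-0.03, 0, 0.12, 0, 1], [0, 0, 0.1, 0, 1], [0, 0, 0.05, 0, 1], [0, 0, 0, 0, 1]])

```text
t: 7.95
eef_pos: [0.4807, -0.1122, 0.0368]
eef_rot: [0.704, 0.71, 0.0, 0.001]
force: [3.1, -3.9, 2.6]
grip_width: 0.0386
grip_force: 30.0
```

```bash
python3 - <<'E'
from fr import *
tool((-.071,0,.0355))
s=snap('wrist'); cv2.imwrite('pics/w3.png',cv2.resize(cv2.cvtColor(s['img'],cv2.COLOR_RGB2BGR)[130:300,150:370],None,fx=2.7,fy=2.7,interpolation=2))
E
```

```text
t 7.95 tcp(clamp) [-0.0802  0.0008  0.0368] units [-0.37 -0.03  0.05] turn -0.03 F [ 3.1 -3.9  2.6] w 0.0386 30.0
```

View pics/w3.png

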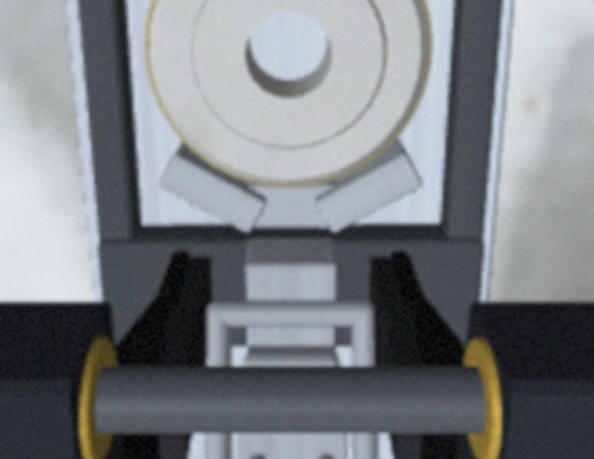

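The bar (rows 303–325) is now behind the nose (rows 347–365), over the ledge. I'll lower it the last couple of mm and then draw it to +x.

Request:
drive_tool(motion=[[0, 0, 0.06, 0, 1], [0, 0, 0.06, 0, 1], [0, 0, 0, 0, 1]])

```text
t: 8.25
eef_pos: [0.4807, -0.1121, 0.034]
eef_rot: [0.704, 0.71, 0.0, 0.001]
force: [3.1, -3.6, 2.2]
grip_width: 0.0387
grip_force: 30.0
```

Request:
drive_tool(motion=[[-0.1, 0, 0, 0, 1], [-0.1, 0, 0, 0, 1], [-0.1, 0, 0, 0, 1], [0, 0, 0, 0, 1]])

```text
t: 8.58
eef_pos: [0.4806, -0.1178, 0.0337]
eef_rot: [0.705, 0.71, 0.001, -0.001]
force: [7.2, 2.5, 0.3]
grip_width: 0.0381
grip_force: 30.0
```

```bash
python3 - <<'E'
from fr import *
tool((-.071,0,.0345))
E
```

```text
t 8.58 tcp(clamp) [-0.0746  0.0006  0.0337] units [-0.14 -0.02 -0.03] turn -0.04 F [7.2 2.5 0.3] w 0.0381 30.0
```

Request:
drive_tool(motion=[[-0.06, 0, 0, 0, 1], [-0.06, 0, 0, 0, 1], [-0.04, 0, 0, 0, 1], [0, 0, 0, 0, 1]])

```text
t: 8.92
eef_pos: [0.4805, -0.1213, 0.0336]
eef_rot: [0.705, 0.71, 0.001, -0.001]
force: [6.6, 4.4, -1.0]
grip_width: 0.0384
grip_force: 30.0
```

```bash
python3 - <<'E'
from fr import *
tool((-.071,0,.0345))
s=snap('wrist');g=cv2.cvtColor(s['img'],cv2.COLOR_RGB2GRAY)
i=cv2.resize(cv2.cvtColor(s['img'],cv2.COLOR_RGB2BGR)[130:300,150:370],None,fx=2.7,fy=2.7,interpolation=2)
cv2.imwrite('pics/w4.png',i)
E
```

```text
t 8.92 tcp(clamp) [-0.0711  0.0005  0.0336] units [-0.   -0.02 -0.04] turn -0.04 F [ 6.6  4.4 -1. ] w 0.0384 30.0
```

View pics/w4.png

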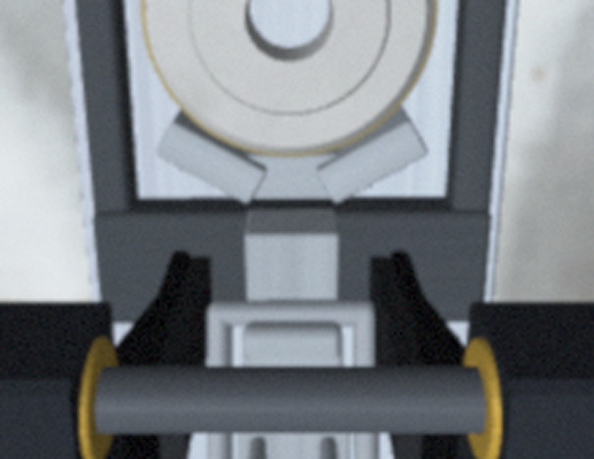

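```bash
python3 - <<'E'
from fr import *
s=snap('wrist')
f=lambda r,z,c=291: inv(atz(s,150+c/2.7,130+r/2.7,z)).round(4)[0]
print('bar',f(312,.0417),'ledge end',f(235,.038),'nose tip top edge',f(322,.054),f(328,.054))
q=lambda x,z: ((proj(s,fwd((x,0,z)))-[150,130])*2.7).round(0)[1]
for x,z in [(-.0734,.054),(-.0734,.048),(-.071,.045),(-.074,.042),(-.0894,.038)]: print(x,z,q(x,z))
E
```

```text
bar -0.0712 ledge end -0.089 nose tip top edge -0.0756 -0.0741
-0.0734 0.054 331.0
-0.0734 0.048 317.0
-0.071 0.045 320.0
-0.074 0.042 302.0
-0.0894 0.038 233.0
```

Request:
drive_tool(motion=[[-0.06, 0, 0, 0, 1], [-0.06, 0, 0, 0, 1], [-0.04, 0, 0, 0, 1], [0, 0, 0, 0, 1]])

```text
t: 9.35
eef_pos: [0.4805, -0.1248, 0.0335]
eef_rot: [0.705, 0.709, 0.001, -0.001]
force: [7.7, 6.4, -1.9]
grip_width: 0.0384
grip_force: 30.0
```

```bash
python3 - <<'E'
from fr import *
tool((-.067,0,.0345))
s=snap('wrist');g=cv2.cvtColor(s['img'],cv2.COLOR_RGB2GRAY)[:,250:265].mean(1)
e=range(195,225); k=max(e,key=lambda i:g[i+1]-g[i-1]); print(k,'ledge end',inv(atz(s,257,k,.038))[0], [int(x) for x in g[190:260]])
E
```

```text
t 9.35 tcp(clamp) [-0.0676  0.0005  0.0335] units [-0.02 -0.02 -0.04] turn -0.04 F [ 7.7  6.4 -1.9] w 0.0384 30.0
215 ledge end -0.0869245979335155 [179, 180, 181, 181, 181, 180, 179, 178, 182, 195, 201, 163, 81, 42, 40, 44, 68, 87, 89, 90, 90, 90, 90, 91, 96, 127, 163, 175, 176, 177, 176, 176, 176, 176, 177, 176, 176, 176, 175, 175, 174, 175, 175, 175, 175, 176, 175, 175, 175, 173, 153, 118, 113, 129, 147, 163, 170, 146, 105, 103, 120, 140, 156, 168, 176, 180, 180, 179, 177, 177]
```

The yoke followed the bar by 2 mm, so the bail is hooked. Releasing and rising.

Request:
drive_tool(motion=[[0, 0, 0, 0, 0.35], [0, 0, 0, 0, 0.3], [0, 0, 0, 0, 0.3], [0, 0, -0.3, 0, 0.3], [0, 0, -0.8, 0, 0.3], [0, 0, -1, 0, 0.3], [0, 0, -1, 0, 0.3], [0, 0, -1, 0, 0.6], [0, 0, -1, 0, 1], [0, 0, 0, 0, 1], [0, 0, 0, 0, 1], [0, 0, 0, 0, 1]])

```text
t: 10.4
eef_pos: [0.4789, -0.1266, 0.1611]
eef_rot: [0.704, 0.71, -0.0, -0.001]
force: [-0.1, -0.1, 0.2]
grip_width: 0.0354
grip_force: 0.0
```

```bash
python3 - <<'E'
from fr import *
tool((0,0,.15))
a=snap('scene')['img'][165:285,150:320]; b=snap('side')['img'][155:285,250:390]
f=lambda i:cv2.resize(cv2.cvtColor(i,cv2.COLOR_RGB2BGR),(400,300*1),interpolation=2)
cv2.imwrite('pics/m2.png',np.hstack([f(a),f(b)]))
for th in (1.1,1.2,1.3,1.4,1.5):
  q=fwd((.114*np.cos(th),0,.042+.114*np.sin(th))); print(th,((proj(snap('scene'),q)-[150,165])*[400/170,2.5]).round())
E
```

```text
t 10.4 tcp(clamp) [-0.0658 -0.0011  0.1611] units [-2.63  0.06  0.44] turn -0.03 F [-0.1 -0.1  0.2] w 0.0354 0.0
1.1 [288. 114.]
1.2 [276. 104.]
1.3 [264.  96.]
1.4 [252.  88.]
1.5 [239.  81.]
```

View pics/m2.png

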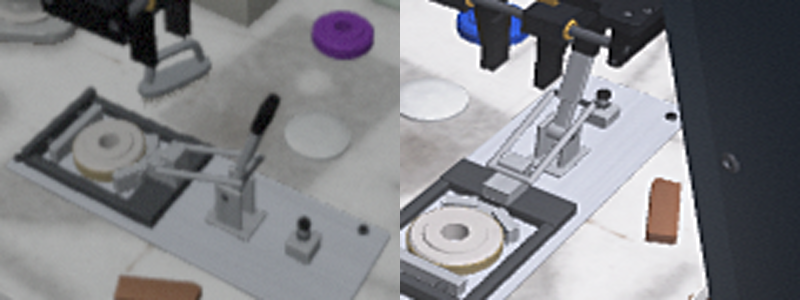

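Hooked, with the bail round the keeper and the lever still up at about 1.25 rad (scene crop tip (272,98)). Now the pressing arc.

```bash
cat > arc.py <<'E'
import numpy as np
def X(th,r=.104,h=.0055): 
    return np.array([r*np.cos(th)-h*np.sin(th)-.0095, 0, .042+r*np.sin(th)+h*np.cos(th)])
E
python3 - <<'E'
from arc import *; from fr import *
st=np.append(np.arange(1.4,.15,-.1),[.15,.1,.05,.02]); pr=None
tool(X(1.4))
for t in st:
    p=X(t); print(round(t,2),p.round(4), '' if pr is None else ((p-pr)*[-1,1,-1]/.025).round(2)); pr=p
E
```

```text
t 10.75 tcp(clamp) [-6.540e-02 -1.000e-04  1.608e-01] units [-2.73  0.01  0.61] turn -0.03 F [-0.5  0.3 -1.1] w 0.0074 0.0
1.4 [0.0028 0.     0.1454] 
1.3 [0.013  0.     0.1437] [-0.41  0.    0.07]
1.2 [0.0231 0.     0.1409] [-0.4   0.    0.11]
1.1 [0.0328 0.     0.1372] [-0.39  0.    0.15]
1.0 [0.0421 0.     0.1325] [-0.37  0.    0.19]
0.9 [0.0508 0.     0.1269] [-0.35  0.    0.22]
0.8 [0.059  0.     0.1204] [-0.33  0.    0.26]
0.7 [0.0665 0.     0.1132] [-0.3   0.    0.29]
0.6 [0.0732 0.     0.1053] [-0.27  0.    0.32]
0.5 [0.0791 0.     0.0967] [-0.24  0.    0.34]
0.4 [0.0841 0.     0.0876] [-0.2   0.    0.36]
0.3 [0.0882 0.     0.078 ] [-0.16  0.    0.38]
0.2 [0.0913 0.     0.0681] [-0.12  0.    0.4 ]
0.15 [0.0925 0.     0.063 ] [-0.05  0.    0.2 ]
0.1 [0.0934 0.     0.0579] [-0.04  0.    0.2 ]
0.05 [0.0941 0.     0.0527] [-0.03  0.    0.21]
0.02 [0.0944 0.     0.0496] [-0.01  0.    0.12]
```

Request:
drive_tool(motion=[[-0.6, 0, 0.2, 0, 1], [-0.8, 0, 0.2, 0, 1], [-0.8, 0, 0.2, 0, 1], [-0.5, 0, 0, 0, 1], [-0.2, 0, 0.03, 0, 1], [-0.2, 0, 0.04, 0, 1], [-0.2, 0, 0.05, 0, 1], [-0.2, 0, 0.06, 0, 1], [-0.2, 0, 0.07, 0, 1], [-0.2, 0, 0.08, 0, 1], [0, 0, 0, 0, 1]])

```text
t: 11.67
eef_pos: [0.4812, -0.2254, 0.138]
eef_rot: [0.704, 0.71, -0.0, 0.0]
force: [0.4, 0.2, 0.5]
grip_width: 0.0005
grip_force: 0.1
```

```bash
python3 - <<'E'
from arc import *; from fr import *
tool(X(1.0))
E
```

```text
t 11.67 tcp(clamp) [0.033 0.    0.138] units [-0.36 -0.    0.22] turn -0.03 F [0.4 0.2 0.5] w 0.0005 0.1
```

Request:
drive_tool(motion=[[-0.19, 0, 0.09, 0, 1], [-0.18, 0, 0.1, 0, 1], [-0.18, 0, 0.11, 0, 1]])

```text
t: 11.92
eef_pos: [0.4813, -0.2386, 0.1307]
eef_rot: [0.704, 0.71, 0.0, -0.0]
force: [0.3, 1.8, 2.0]
grip_width: 0.0001
grip_force: 1.4
```

```bash
python3 - <<'E'
from arc import *; from fr import *
tool(X(0.9))
s=snap('scene'); g=cv2.cvtColor(s['img'],cv2.COLOR_RGB2GRAY)
def m(o,th,r,h=.0055): return proj(o,fwd((r*np.cos(th)-h*np.sin(th),0,.042+r*np.sin(th)+h*np.cos(th))))
# dark grip pixels in scene vs lever angle hypotheses
for n in ('scene','side'):
    o=snap(n); g=cv2.cvtColor(o['img'],cv2.COLOR_RGB2GRAY)
    print(n,[(round(t,2),[int(g[tuple(m(o,t,r,0)[::-1].round().astype(int))]) for r in (.06,.075,.088,.098,.108)]) for t in np.arange(.7,1.4,.1)])
E
```

```text
t 11.92 tcp(clamp) [ 0.0462 -0.      0.1307] units [-0.19  0.    0.15] turn -0.02 F [0.3 1.8 2. ] w 0.0001 1.4
scene [(np.float64(0.7), [136, 133, 133, 143, 137]), (np.float64(0.8), [136, 134, 139, 148, 167]), (np.float64(0.9), [112, 30, 7, 22, 12]), (np.float64(1.0), [116, 123, 92, 14, 20]), (np.float64(1.1), [129, 31, 41, 4, 13]), (np.float64(1.2), [126, 10, 15, 19, 19]), (np.float64(1.3), [114, 10, 35, 24, 28])]
side [(np.float64(0.7), [158, 128, 39, 45, 79]), (np.float64(0.8), [141, 144, 45, 42, 33]), (np.float64(0.9), [139, 141, 47, 42, 39]), (np.float64(1.0), [138, 137, 42, 42, 38]), (np.float64(1.1), [140, 140, 41, 40, 38]), (np.float64(1.2), [139, 140, 67, 47, 41]), (np.float64(1.3), [138, 130, 142, 247, 45])]
```

Contact (about 2.7 N). Continuing the arc.

Request:
drive_tool(motion=[[-0.17, 0, 0.12, 0, 1], [-0.16, 0, 0.13, 0, 1], [-0.15, 0, 0.13, 0, 1], [-0.15, 0, 0.15, 0, 1], [-0.14, 0, 0.15, 0, 1], [-0.13, 0, 0.16, 0, 1], [-0.13, 0, 0.16, 0, 1]])

```text
t: 12.65
eef_pos: [0.4817, -0.2652, 0.1056]
eef_rot: [0.704, 0.71, -0.0, 0.001]
force: [-1.3, 0.3, 4.5]
grip_width: 0.0006
grip_force: 1.9
```

```bash
python3 - <<'E'
from arc import *; from fr import *
tool(X(0.5))
E
```

```text
t 12.65 tcp(clamp) [7.280e-02 1.000e-04 1.056e-01] units [-0.25 -0.01  0.36] turn -0.03 F [-1.3  0.3  4.5] w 0.0006 1.9
```

Request:
drive_tool(motion=[[-0.12, 0, 0.17, 0, 1], [-0.12, 0, 0.17, 0, 1], [-0.1, 0, 0.18, 0, 1], [-0.1, 0, 0.18, 0, 1], [-0.08, 0, 0.19, 0, 1], [-0.08, 0, 0.19, 0, 1]])

```text
t: 13.15
eef_pos: [0.4819, -0.2797, 0.0783]
eef_rot: [0.704, 0.71, 0.0, 0.0]
force: [0.0, -0.6, 2.3]
grip_width: 0.0004
grip_force: 1.2
```

Request:
drive_tool(motion=[[-0.06, 0, 0.15, 0, 1], [-0.05, 0, 0.15, 0, 1], [-0.02, 0, 0.1, 0, 1]])

```text
t: 13.4
eef_pos: [0.4816, -0.2824, 0.0681]
eef_rot: [0.704, 0.71, 0.0, -0.0]
force: [0.9, -0.4, 1.3]
grip_width: 0.0005
grip_force: 0.7
```

```bash
python3 - <<'E'
from arc import *; from fr import *
tool(X(0.15))
E
```

```text
t 13.4 tcp(clamp) [ 0.09   -0.0002  0.0681] units [-0.1   0.01  0.2 ] turn -0.03 F [ 0.9 -0.4  1.3] w 0.0005 0.7
```

Request:
drive_tool(motion=[[-0.02, 0, 0.1, 0, 1], [-0.01, 0, 0.05, 0, 1], [0, 0, 0, 0, 1]])

```text
t: 13.65
eef_pos: [0.4811, -0.2827, 0.0645]
eef_rot: [0.704, 0.71, 0.0, -0.001]
force: [-0.1, -0.1, 1.0]
grip_width: 0.0003
grip_force: 0.0
```

Request:
drive_tool(motion=[[-0.01, 0, 0.06, 0, 1], [0, 0, 0, 0, 1]])

```text
t: 13.82
eef_pos: [0.4812, -0.283, 0.0632]
eef_rot: [0.704, 0.71, -0.0, -0.001]
force: [-0.6, -0.8, -0.3]
grip_width: 0.0006
grip_force: 0.0
```

Request:
drive_tool(motion=[[0, 0, 0.06, 0, 1], [0, 0, 0, 0, 1]])

```text
t: 13.98
eef_pos: [0.4814, -0.2833, 0.0618]
eef_rot: [0.704, 0.71, -0.0, -0.0]
force: [0.3, 0.1, 0.3]
grip_width: 0.0004
grip_force: 0.0
```

Request:
drive_tool(motion=[[0, 0, 0.08, 0, 1], [0, 0, 0, 0, 1]])

```text
t: 14.15
eef_pos: [0.4815, -0.2834, 0.0598]
eef_rot: [0.704, 0.71, -0.0, -0.0]
force: [0.1, -0.4, -0.0]
grip_width: 0.0001
grip_force: 0.0
```

Request:
drive_tool(motion=[[0, 0, 0.08, 0, 1], [0, 0, 0, 0, 1]])

```text
t: 14.32
eef_pos: [0.4816, -0.2834, 0.0577]
eef_rot: [0.704, 0.71, 0.0, -0.0]
force: [-0.2, 0.2, 1.5]
grip_width: 0.0006
grip_force: 0.0
```

Request:
drive_tool(motion=[[0, 0, 0.06, 0, 1], [0, 0, 0, 0, 1]])

```text
t: 14.48
eef_pos: [0.4816, -0.2835, 0.0563]
eef_rot: [0.704, 0.71, -0.0, -0.0]
force: [-0.6, -0.6, 0.0]
grip_width: 0.0006
grip_force: 0.0
```

Request:
drive_tool(motion=[[0, 0, 0.06, 0, 1], [0, 0, 0, 0, 1]])

```text
t: 14.65
eef_pos: [0.4816, -0.2835, 0.0548]
eef_rot: [0.704, 0.71, -0.0, -0.0]
force: [-0.0, 0.0, -0.6]
grip_width: 0.0004
grip_force: 0.0
```

Request:
drive_tool(motion=[[0, 0, 0.06, 0, 1], [0, 0, 0, 0, 1]])

```text
t: 14.82
eef_pos: [0.4818, -0.2836, 0.0535]
eef_rot: [0.704, 0.71, 0.0, 0.0]
force: [-0.3, -0.6, 0.5]
grip_width: 0.0004
grip_force: 0.3
```

Request:
drive_tool(motion=[[0, 0, 0.06, 0, 1], [0, 0, 0, 0, 1]])

```text
t: 14.98
eef_pos: [0.4818, -0.2837, 0.053]
eef_rot: [0.704, 0.71, -0.0, 0.0]
force: [-1.5, 1.3, 7.9]
grip_width: 0.0007
grip_force: 3.6
```

Request:
drive_tool(motion=[[0, 0, 0.05, 0, 1], [0, 0, 0, 0, 1]])

```text
t: 15.15
eef_pos: [0.4818, -0.2837, 0.0527]
eef_rot: [0.704, 0.71, -0.0, 0.001]
force: [-1.4, 1.4, 13.6]
grip_width: 0.0004
grip_force: 6.8
```

Request:
drive_tool(motion=[[0, 0, 0.05, 0, 1], [0, 0, 0, 0, 1], [0, 0, 0, 0, 1]])

```text
t: 15.4
eef_pos: [0.4818, -0.2837, 0.0524]
eef_rot: [0.704, 0.71, -0.0, 0.001]
force: [-3.8, 1.7, 20.3]
grip_width: 0.0002
grip_force: 10.1
```

Request:
drive_tool(motion=[[0, 0, -0.1, 0, 1], [0, 0, -0.1, 0, 1], [0, 0, -0.3, 0, 1], [0, 0, -1, 0, 1], [0, 0, -1, 0, 1], [0, 0, -1, 0, 1], [0, 0, -1, 0, 1], [0, 0, 0, 0, 1]])

```text
t: 16.07
eef_pos: [0.4842, -0.2855, 0.1668]
eef_rot: [0.704, 0.71, 0.0, 0.005]
force: [1.3, -0.4, -0.5]
grip_width: 0.0006
grip_force: 0.0
```

```bash
python3 - <<'E'
from arc import *; from fr import *
tool(X(0.15))
def m(o,th,r,h=0): return proj(o,fwd((r*np.cos(th)-h*np.sin(th),0,.042+r*np.sin(th)+h*np.cos(th))))
for n in ('scene','side','wrist'):
    o=snap(n); g=cv2.cvtColor(o['img'],cv2.COLOR_RGB2GRAY)
    for t in (0.05,.2,.4,):
        print(n,t,[int(g[tuple(np.clip(m(o,t,r)[::-1].round().astype(int),0,[383,511]))]) for r in (.06,.075,.086,.098,.108,.122)])
o=snap('wrist'); g=cv2.cvtColor(o['img'],cv2.COLOR_RGB2GRAY); k=proj(o,fwd((-.08,0,.038))); print(k,[int(x) for x in g[int(k[1])-30:int(k[1])+40,int(k[0])-3:int(k[0])+4].mean(1)])
E
```

```text
t 16.07 tcp(clamp) [0.0932 0.0024 0.1668] units [ 0.05 -0.12  4.15] turn -0.03 F [ 1.3 -0.4 -0.5] w 0.0006 0.0
scene 0.05 [138, 138, 13, 22, 22, 154]
scene 0.2 [135, 136, 135, 87, 143, 132]
scene 0.4 [151, 154, 166, 166, 171, 172]
side 0.05 [171, 169, 85, 48, 49, 213]
side 0.2 [168, 181, 48, 43, 214, 209]
side 0.4 [151, 27, 222, 215, 211, 175]
wrist 0.05 [151, 148, 20, 11, 17, 179]
wrist 0.2 [151, 150, 21, 24, 57, 177]
wrist 0.4 [151, 150, 21, 20, 130, 178]
[258.30040136   2.88993924] []
```

The lever rests at about 0.05 rad in all the views. Beyond centre it ran to the stop by itself, which it would only do if hooked. I'll check numerically that the yoke was drawn along and is still hooked.

```bash
python3 - <<'E'
from fr import *
for n,f in (('scene','pics/scene0.png'),('side','pics/side0.png')):
    a=cv2.imread(f); o=snap(n); b=cv2.cvtColor(o['img'],cv2.COLOR_RGB2BGR)
    for nm,q in dict(rearframe=(-.19,-.03,.02),rearframe2=(-.19,.03,.02),stop=(.07,0,.02)).items():
        u,v=proj(o,fwd(q)).round().astype(int); t=a[v-11:v+12,u-11:u+12]
        r=cv2.matchTemplate(b[v-25:v+26,u-25:u+26],t,cv2.TM_CCOEFF_NORMED); _,mx,_,l=cv2.minMaxLoc(r)
        d=np.array(l)-14; print(n,nm,'shift px',d,round(mx,2),'dx mm',((inv(atz(o,u+d[0],v+d[1],.02))-inv(atz(o,u,v,.02)))*1e3).round(1)[:2])
    # bail legs at seated geometry: bright above dark?
    c=cv2.cvtColor(b,cv2.COLOR_BGR2GRAY)
    print([(x,[int(c[tuple(proj(o,fwd((x,y,.042)))[::-1].round().astype(int))]) for y in (-.03,-.024,-.017,-.013,.017,.024)]) for x in (-.06,-.055,-.05,-.045,-.04)])
E
```

```text
scene rearframe shift px [3 2] 0.87 dx mm [ 9.9 -1.5]
scene rearframe2 shift px [3 1] 0.9 dx mm [8.1 0.8]
scene stop shift px [11 -1] 0.46 dx mm [17.6 13.7]
[(-0.06, [117, 110, 106, 132, 131, 70]), (-0.055, [70, 98, 109, 118, 134, 80]), (-0.05, [70, 94, 133, 114, 97, 78]), (-0.045, [66, 101, 136, 110, 135, 80]), (-0.04, [69, 105, 133, 101, 137, 64])]
side rearframe shift px [ 4 -4] 0.75 dx mm [12.2 -0.8]
side rearframe2 shift px [ 4 -4] 0.87 dx mm [12.6 -0.2]
side stop shift px [0 0] 0.52 dx mm [0. 0.]
[(-0.06, [196, 122, 167, 93, 163, 199]), (-0.055, [204, 205, 170, 123, 122, 198]), (-0.05, [150, 102, 161, 168, 163, 189]), (-0.045, [141, 166, 166, 162, 188, 187]), (-0.04, [176, 131, 147, 159, 182, 190])]
```

The yoke was drawn about 10 mm to +x and is held there, and the lever is on its stop with the robot clear.

```bash
python3 -c "
from h import *
print(ticket.sign_off())"
```

```text
the job is handed in; nothing more can be done
None
```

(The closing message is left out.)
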